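Set a tube clamp's jaw gap with its knurled wheel and lock it

ROBOT

A 7-joint arm with a two-finger parallel gripper is mounted at the origin on the work surface. World frame = base frame: x ahead of the robot, y to its left, z up, the work surface at z = 0. Lengths are in mm, angles in rad, forces in N, time in s.
With the tool pointing down it reaches from about 400 to 875 mm from the base axis. Payload 6.5 kg.
Tool frame: the origin (TCP) lies between the finger pads; the fingertips stand 11 mm ahead of it and the grasp point (between the pads) lies 8 mm behind it; x points along the fingers, y is the direction in which the jaws open and shut, and the axes are right-handed (so a half turn about x gives the same grasp; the last joint's range is limited). The gripper opens to 88 mm and grips with 3 to 60 N. Pads are 18 mm wide; open, the fingers measure 123 mm over their backs; the gripper's body (75 mm by 187 mm) begins 45 mm behind the grasp point.
Start: joints at [1.171, 0.536, -0.004, 1.538, 0.003, 1.067, -0.071], TCP at [212.959, -614.116, 249.716] pointing down, gripper open.
Joint ranges: [-2.7, 2.7], [-0.37, 2.16], [-1.27, 1.26], [0.24, 2.4], [-1.31, 4.45], [0.19, 1.91], [-2.76, 2.76]. Speed limits (rad/s): [2.39, 2.39, 3.14, 3.14, 3.14, 3.14, 3.14].

INTERFACE

Orientations are given as [roll, pitch, yaw] about the fixed x, y, z axes, in that order (R = Rz(yaw) Ry(pitch) Rx(roll)).
In Python, from station import state, read_camera, camera_model, hand_in, silhouettes gives the robot as it stands. The module is installed in compiled form; this text tells all that it offers.
- The arm moves only by the tool carry_out, never from a script. Its arguments are lists of equal length, an entry for each row: "travel": the shift along the tool's x, y, z in m, a list of three; "roll": the turn about the tool's x in degrees; "grip": the opening, from -1 (shut) to 1 (fully open). A call has 1 to 5 rows; each row shifts and turns the commanded pose from where the row before left it, along the tool's axes as they then stand; what a row does not reach is not made up. A row lasts 1/8 s, in which the tool goes at most 62.5 mm and 10.7 degrees, less where a joint would pass 70% of its speed; a pose out of reach is approached as far as the arm can. A call with a gripper value outside its range is refused whole. The fingers move at their own pace and stop on an object; "grip_force" is the grip in N (left out, the last holds). Time passes only in rows, so rows that do not move let the fingers close. It gives the time, the measured TCP pose, the force and the opening at its end, in the units of the state.
- state(): the state, without advancing time (a new reading comes with each control period).
- read_camera(name): name is "side" or "top" or "wrist"; returns the picture (384x512x3 uint8, red, green, blue); there is no depth.
- camera_model(name): a dict with "fx", "fy", "cx", "cy" (pixels), "camera_from_world" (4x4, takes a point from world to camera coordinates). Camera axes: x right, y up, looking along -z (the intrinsics and any distortion apply to the point x, -y, -z); pixel columns grow to the right and rows downward; lengths in mm; the calibration is good to about 2 mm. A picture is of the moment at which its call begins: read the wrist's pose just before it. camera_model takes no time and is no camera call; for the wrist camera it gives the pose at the moment of the call.
- hand_in(): hands the job in, once; it reports no verdict.
Trained networks look in the newest picture that a camera, given by its name, has taken for a name from the list of things; names that differ only in an ending like _2 or _b are one class to them, and where a whole thing is asked for, a point or a joint stands for the part that bears it (a point fixed in the world has none). Each returns a list of dicts, best first, with "conf" (0 to 1); they miss things now and then, are a little off and sometimes report something else, mostly with a low value. They report only what shows in the picture. A call takes as long as a camera call.
- silhouettes(label, camera): "pixels" (384x512 bool, what is visible of it) and "location" ([column, row] in pixels, amid what is visible of it).
The state is a dict: "clock": time; "q": joint angles; "qd": joint speeds; "joint_torque": joint torques, N m; "position": TCP position; "eef_rot": TCP orientation; "wrist_force": force on the tool from outside, world axes, zero at the start; "moment": the same for the moment, N m; "opening": opening from 0.0 (shut) to 1.0 (fully open).
Only numpy, scipy, OpenCV 4.12 (cv2) and the standard library are available. Lean on these libraries where they do the work, as an engineer would, in place of code of your own. Each camera call takes 0.05 s, during which the arm holds its last target. There are 200 camera calls.

TASK

Set the tube clamp for the next job: roll the knurled steel thumb wheel under a fingertip until the yellow jaw has closed up so far that its black pointer lines up with the red gauge mark on the white scale, then push the red-knobbed lock lever all the way over, away from the near edge of the clamp. Move the jaw only by its wheel, never by pushing on it, and do not pick up or shift the tube standing between the jaws or anything else that lies loose on the clamp and the bench.

Things in the scene. Friction and masses are not known exactly. Their poses are not given: they have to be found in the camera images.
- clamp: Tube clamp bolted to the bench: grey base plate 150 x 280 x 12 mm (x, y, z), yaw varies; origin: centre of its underside. Its x points from its near edge away from the robot, y along the jaw travel, z up. Blue fixed jaw (50 x 40 mm, top at 57 mm) centred at x +35, y +85; white scale bar (22 x 130, top at 30) at x +75; blue wheel housing (34 x 72, top at 56, end ribs at 62).
- wheel: Centre of the knurled steel wheel: disc 60 mm in diameter, 20 mm wide, axle level along clamp x, 58 mm above the bench (rim top at 88). Origin there; it turns with the wheel about its x. Rubbing the rim's top towards clamp +y moves the yellow jaw to +y (closes the gap): 8 mm per radian, 0.27 mm per mm of rim. Takes several strokes; 4 to 15 N of press drives it; it stays where left.
- jaw: Yellow sliding jaw, 50 x 45 mm, top 57 mm above the bench; origin at the foot of its gripping face, 12 mm above the bench; axes as the clamp's. Slides along clamp y only (44 mm in all), geared to the wheel; not to be pushed.
- pointer (a point): Middle of the black pointer blade (5 mm wide in y, 18 mm long in x) that sticks out from the jaw's far (+x) side beside the scale, 36 mm above the bench; a black line over the jaw's top continues it.
- mark: Red gauge mark: bar 20 mm long (clamp x), 5 mm wide (clamp y), 4 mm high across the white scale; origin at the centre of its underside, 30 mm above the bench; axes as the clamp's. The pointer is on it when both have the same position along clamp y. At the start it lies 13 to 35 mm to the +y side of the pointer.
- lock (a joint): Lock lever angle: 0 at the start (leaning 0.5 rad to clamp -x, its near edge), 1.0 rad fully over to clamp +x (locked, at its stop). Axle along clamp y, 34 mm above the bench at clamp x -30, y +95 mm, on a 70 x 50 mm block with top at 37 mm (axle boss to 47). Stays where left; about 1 N at the knob moves it.
- lock_tip (a point): Centre of the lever's red ball knob, 26 mm in diameter, 60 mm from the axle (about 87 mm above the bench at either end of the swing, 94 mm in the middle).
- tube: Loose steel tube, 28 mm diameter, 50 mm tall, standing between the jaws; origin at its foot. Leave it.
- collar: Loose brass collar, 34 mm diameter, 18 mm high, standing on the base plate. Leave it.
- screwdriver: Loose screwdriver, about 200 mm long, lying on the bench along the near edge of the clamp. Leave it.
- wrench: Loose wrench lying on the bench beyond the clamp. Leave it.
- tin: Loose green tin, 64 mm diameter, 90 mm tall, beside the clamp's -y end. Leave it.
- bolts: Blue tray of bolts, 100 x 80 x 40 mm, beside the clamp's +y end. Leave it.
- mug: White mug, 76 mm diameter, 90 mm tall, on the bench to the right of the clamp. Leave it.

How it is judged:
By the outcome, as a careful person would: the job done as asked, in the order asked, and still so for the second after the job is handed in, with the robot touching nothing.
It also fails if it takes over 72 s, if anything falls off the work surface, if the arm or the gripper's body presses on something with over 40 N, if the wrist force passes 120 N, or if a joint passes its speed limit or range.

## Working session

There is one attempt and no reset: what is moved stays moved. The work goes in short steps, Python scripts to look and compute and a tool call to move; the robot and the scene stay as the last step left them, time stands still between calls to the robot, and variables do not carry over. Pictures are saved under pics/ and viewed, about 8 in all and at most 12, crops included, and the job is handed in when it is done.

Besides the shell and the picture viewer there is one more tool, called after "Emit:" as name(argument=value, ...) on one line, values as JSON. carry_out: Moves the arm, as the interface text tells. Its arguments: {"type":"object","properties":{"travel":{"type":"array"},"roll":{"type":"array"},"grip":{"type":"array"},"grip_force":{"type":"number"}},"required":["travel","roll","grip"]}

```bash
mkdir -p pics; cat > h.py <<'E'
import numpy as np, cv2
from station import *
def save(cam,name):
    im=read_camera(cam); cv2.imwrite('pics/'+name,im[:,:,::-1]); return im
def ray(cam,px,m=None):
    m=m or camera_model(cam); T=np.array(m["camera_from_world"]); R=T[:3,:3]; o=-R.T@T[:3,3]
    d=R.T@np.array([(px[0]-m["cx"])/m["fx"],-(px[1]-m["cy"])/m["fy"],-1.]); return o,d
def atz(cam,px,z,m=None):
    o,d=ray(cam,px,m); return o+d*(z-o[2])/d[2]
def proj(cam,p,m=None):
    m=m or camera_model(cam); c=np.array(m["camera_from_world"])@np.r_[p,1]
    return np.array([m["cx"]+m["fx"]*c[0]/-c[2], m["cy"]-m["fy"]*c[1]/-c[2]])
E
python3 - <<'E'
from h import *
s=state(); print({k:np.round(v,3) for k,v in s.items()})
for c in("top","side"):
    im=save(c,c+'0.png'); m=camera_model(c); print(c,{k:(np.round(v,3).tolist()) for k,v in m.items()})
    for l,z in (("clamp",12),("wheel",70),("jaw",57),("pointer",36),("mark",34),("lock_tip",87),("tube",50),("collar",18)):
        for r in silhouettes(l,c)[:2]:
            print(c,l,round(r["conf"],2),np.round(r["location"],1),r["pixels"].sum(),np.round(atz(c,r["location"],z),1))
a=cv2.imread('pics/top0.png');b=cv2.imread('pics/side0.png')
E
```

```text
{'clock': np.float64(0.0), 'q': array([ 1.171,  0.537, -0.004,  1.539,  0.003,  1.067, -0.071]), 'qd': array([-0.001,  0.001, -0.   , -0.   , -0.001, -0.002, -0.   ]), 'joint_torque': array([-0.0000e+00, -5.7097e+01,  9.9100e-01, -2.5160e+01, -5.6000e-02,
        1.8000e-02,  0.0000e+00]), 'position': array([ 212.747, -613.556,  248.829]), 'eef_rot': array([-1.503,  1.569,  1.972]), 'wrist_force': array([-0.131, -0.291, -0.449]), 'moment': array([0.037, 0.063, 0.011]), 'opening': np.float64(0.997)}
top {'fx': 404.136, 'fy': 404.136, 'cx': 263.544, 'cy': 195.464, 'camera_from_world': [[0.02, -1.0, -0.012, -44.145], [0.997, 0.02, 0.075, -601.939], [-0.075, -0.013, 0.997, -1225.422], [0.0, 0.0, 0.0, 1.0]]}
top jaw 0.69 [266.5 197.9] 252 [592.9 -41.6  57. ]
top pointer 0.67 [270.3 196.9] 257 [597.7 -53.   36. ]
top tube 0.44 [245.2 200. ] 29 [585.8  22.6  50. ]
top collar 0.66 [260.6 208.6] 4381 [562.1 -23.8  18. ]
top collar 0.43 [293.2 217. ] 9 [ 538.2 -124.8   18. ]
side {'fx': 384.354, 'fy': 384.354, 'cx': 255.997, 'cy': 198.936, 'camera_from_world': [[-0.996, -0.086, 0.003, 584.124], [0.065, -0.732, 0.679, -131.725], [-0.056, 0.676, 0.734, -856.092], [0.0, 0.0, 0.0, 1.0]]}
side clamp 0.81 [270.9 239.1] 6159 [551.8   5.   12. ]
side wheel 0.81 [288.8 204.3] 216 [516.6 -52.7  70. ]
side jaw 0.59 [255.1 214.7] 579 [590.7 -26.3  57. ]
side pointer 0.76 [252.6 215.4] 589 [597.9 -41.4  36. ]
side lock_tip 0.7 [298.9 242.6] 179 [494.  65.  87.]
side tube 0.7 [253.8 232.5] 170 [589.6  18.9  50. ]
side tube 0.41 [255.2 326.5] 2717 [568.  231.7  50. ]
side collar 0.75 [257.9 326.6] 2640 [564.1 217.   18. ]
side collar 0.49 [273.4 189.1] 149 [ 554.8 -148.2   18. ]
```

```bash
python3 - <<'E'
import cv2
a=cv2.imread('pics/top0.png')[120:280,150:370];b=cv2.imread('pics/side0.png')[150:290,180:360]
cv2.imwrite('pics/t0.png',cv2.resize(a,(792,576),interpolation=cv2.INTER_CUBIC))
cv2.imwrite('pics/s0.png',cv2.resize(b,(720,560),interpolation=cv2.INTER_CUBIC))
E
```

```text
(no output)
```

View pics/t0.png

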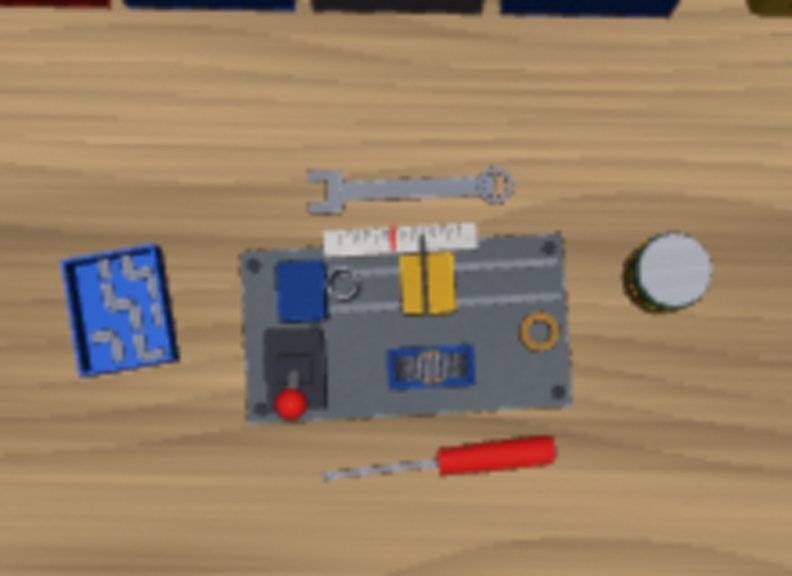

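View pics/s0.png

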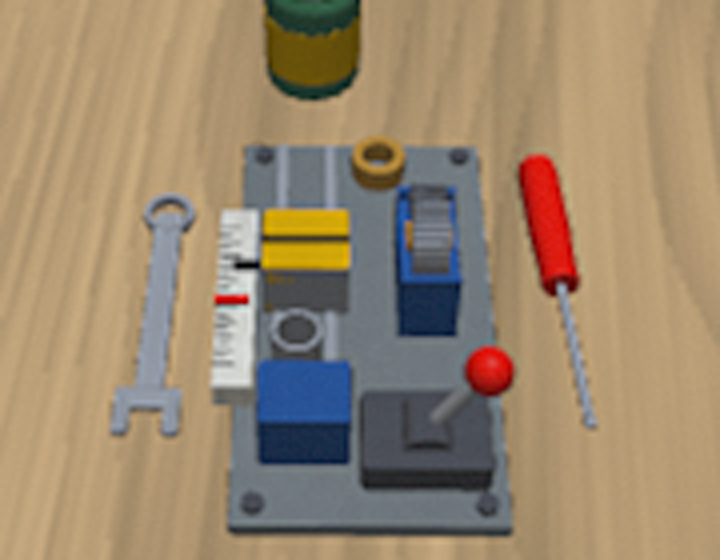

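```bash
python3 - <<'E'
from h import *
m=camera_model("top")
T=lambda u,v,z: atz("top",(150+u/3.6,120+v/3.6),z,m)
C=[T(*p,12) for p in((241,250),(563,234),(572,403),(248,421))]
c=np.mean(C,0); ey=(C[0]-C[1])+(C[3]-C[2]); yaw=np.arctan2(-ey[0],ey[1])
print(np.round(C,1).tolist(),c,yaw,[np.linalg.norm(C[i]-C[i-1]) for i in range(4)])
R=np.array([[np.cos(yaw),-np.sin(yaw)],[np.sin(yaw),np.cos(yaw)]])
for n,p in dict(wheel=(431,366,85),pointer=(422,240,36),jawline=(425,284,57),mark=(393,238,34),knob=(291,404,87),fixed=(301,290,57),collar=(540,331,18),tube=(344,283,50)).items():
    w=T(*p); print(n,np.round(w,1),'clamp',np.round(R.T@(w-c)[:2],1))
ms=camera_model("side")
S=lambda u,v,z: atz("side",(180+u/4,150+v/4),z,ms)
for n,p in dict(wheel=(432,215,85),pointer=(246,265,36),jawline=(306,239,57),mark=(231,300,34),knob=(490,371,87),fixed=(304,397,57)).items():
    w=S(*p); print('side',n,np.round(w,1),'clamp',np.round(R.T@(w-c)[:2],1))
E
```

```text
[[619.5, 113.9, 12.0], [638.8, -164.8, 12.0], [493.3, -174.3, 12.0], [472.1, 103.5, 12.0]] [555.91346549 -30.41823342  12.        ] 0.07255527324349381 [np.float64(147.72056360297614), np.float64(279.30108129170645), np.float64(145.84042550817452), np.float64(278.64225487732955)]
wheel [521.7 -52.5  85. ] clamp [-35.7 -19.6]
pointer [628.9 -43.   36. ] clamp [ 71.9 -17.8]
jawline [590.1 -46.3  57. ] clamp [ 32.9 -18.3]
mark [630.3 -18.2  34. ] clamp [75.1  6.7]
knob [488.7  60.   87. ] clamp [-60.5  95.1]
fixed [583.  57.  57.] clamp [33.4 85.2]
collar [ 554.2 -145.6   18. ] clamp [ -10.  -114.7]
tube [590.   21.6  50. ] clamp [37.8 49.5]
side wheel [519.  -40.6  85. ] clamp [-37.6  -7.5]
side pointer [623.2 -36.6  36. ] clamp [ 66.7 -11. ]
side jawline [588.8 -41.3  57. ] clamp [ 32.1 -13.2]
side mark [629.  -11.7  34. ] clamp [74.3 13.4]
side knob [486.8  64.7  87. ] clamp [-62.   99.9]
side fixed [580.6  67.7  57. ] clamp [31.8 96. ]
```

```bash
cat >> h.py <<'E'
from scipy.spatial.transform import Rotation as Ro
def rot(): return Ro.from_euler('xyz',state()["eef_rot"]).as_matrix()
yaw=0.0726; c0=np.array([555.9,-30.4])
RC=np.array([[np.cos(yaw),-np.sin(yaw)],[np.sin(yaw),np.cos(yaw)]])
def c2w(x,y,z): return np.r_[c0+RC@[x,y],z]
def w2c(w): return np.r_[RC.T@(np.array(w)[:2]-c0),w[2]]
def rep():
    s=state(); R=rot(); print('clock',round(s["clock"],2),'pos',np.round(s["position"],1),'clamp',np.round(w2c(s["position"]),1),'F',np.round(s["wrist_force"],1),'open',round(s["opening"],2))
    cy=np.r_[RC@[0,1],0]; print('R',np.round(R,3).tolist(),'roll deg to align y:',np.round(np.degrees(np.arctan2(cy@R[:,2],cy@R[:,1])),1))
E
python3 - <<'E'
from h import *
rep(); R=rot(); print(R.T@(c2w(-36,-19.5,200)-state()["position"]))
E
```

```text
clock 0.9 pos [ 213.  -614.1  249.8] clamp [-384.4 -557.3  249.8] F [ 0.2  0.2 -0.1] open 1.0
R [[0.0, 0.328, -0.945], [-0.0, -0.945, -0.328], [-1.0, 0.0, -0.0]] roll deg to align y: -165.0
[  49.71773273 -429.62117627 -475.43950504]
```

Emit:
carry_out(travel=[[0, -0.036, -0.0396], [0, -0.036, -0.0396], [0, -0.036, -0.0396], [0, -0.036, -0.0396], [0, -0.036, -0.0396]], roll=[0, 0, 0, 0, 0], grip=[-1, -1, -1, -1, -1], grip_force=20)

```text
clock: 1.52
position: [341.8, -377.7, 250.0]
eef_rot: [2.032, 1.57, -0.775]
wrist_force: [0.5, 0.4, 0.0]
opening: 0.458
```

Emit:
carry_out(travel=[[0, -0.036, -0.0396], [0, -0.036, -0.0396], [0, -0.036, -0.0396], [0, -0.036, -0.0396], [0, -0.036, -0.0396]], roll=[0, 0, 0, 0, 0], grip=[-1, -1, -1, -1, -1])

```text
clock: 2.15
position: [469.9, -142.8, 250.0]
eef_rot: [2.344, 1.57, -0.464]
wrist_force: [0.5, -0.0, 1.0]
opening: 0.004
```

Emit:
carry_out(travel=[[0, -0.034, -0.038], [0, -0.034, -0.038], [0, 0, 0], [0, 0, 0], [0, 0, 0]], roll=[0, 0, 7.5, 7.5, 0], grip=[-1, -1, -1, -1, -1])

```text
clock: 2.78
position: [518.7, -55.0, 249.8]
eef_rot: [1.831, 1.571, -1.238]
wrist_force: [-0.8, -0.3, 0.6]
opening: 0.005
```

```bash
python3 - <<'E'
from h import *
rep(); m=camera_model("wrist"); im=save("wrist","w1.png")
cv2.imwrite('pics/w1b.png',cv2.resize(im[:,:,::-1],(768,576),interpolation=cv2.INTER_CUBIC))
for n,p in dict(wheel=c2w(-36,-19.5,88),mark=c2w(75,6.7,34),pointer=c2w(70,-18,36),knob=c2w(-60,95,87)).items(): print(n,proj("wrist",p,m)*1.5)
E
```

```text
clock 2.77 pos [518.7 -55.  249.8] clamp [-38.9 -21.9 249.8] F [-0.8 -0.3  0.6] open 0.0
R [[0.0, 0.073, -0.997], [-0.0, -0.997, -0.073], [-1.0, 0.0, -0.0]] roll deg to align y: -180.0
wheel [374.41448917 265.56488045]
mark [333.86891918  76.33529106]
pointer [372.74785791  84.47751135]
knob [185.23833497 303.65480592]
```

View pics/w1b.png

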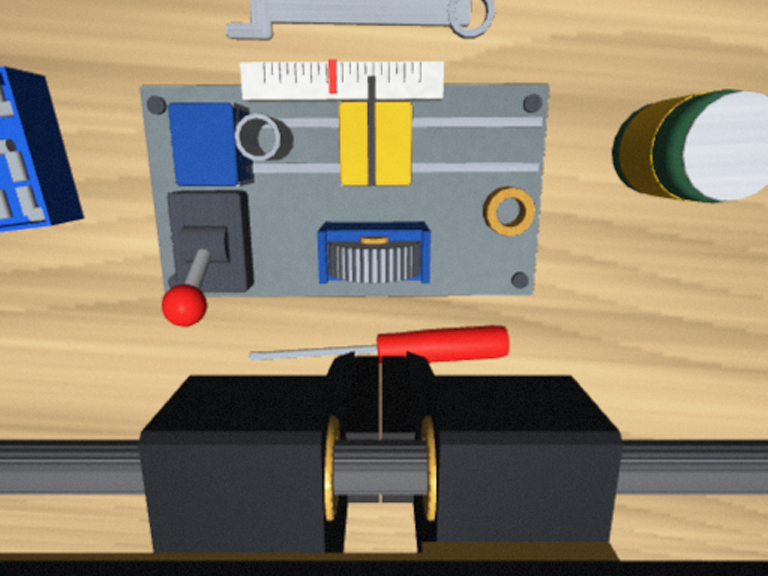

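Emit:
carry_out(travel=[[0.045, 0.0115, -0.003], [0.05, 0, 0], [0.04, 0, 0], [0.01, 0, 0], [0, 0, 0]], roll=[0, 0, 0, 0, 0], grip=[-1, -1, -1, -1, -1])

```text
clock: 3.45
position: [522.8, -66.4, 105.1]
eef_rot: [-2.066, 1.571, 1.148]
wrist_force: [-0.1, 0.3, 0.5]
opening: 0.007
```

Emit:
carry_out(travel=[[0.002, 0, 0], [0.002, 0, 0], [0, 0, 0]], roll=[0, 0, 0], grip=[-1, -1, -1])

```text
clock: 3.82
position: [522.8, -66.4, 101.3]
eef_rot: [2.894, 1.57, -0.176]
wrist_force: [-0.5, -0.1, 0.7]
opening: 0.005
```

Emit:
carry_out(travel=[[0.001, 0, 0], [0.001, 0, 0], [0, 0, 0]], roll=[0, 0, 0], grip=[-1, -1, -1])

```text
clock: 4.2
position: [522.5, -66.4, 98.7]
eef_rot: [2.222, 1.571, -0.847]
wrist_force: [1.2, -0.1, 0.1]
opening: 0.007
```

Emit:
carry_out(travel=[[0.001, 0, 0], [0, 0, 0]], roll=[0, 0], grip=[-1, -1])

```text
clock: 4.45
position: [522.7, -66.8, 98.2]
eef_rot: [1.986, 1.57, -1.084]
wrist_force: [-1.4, -1.4, 6.8]
opening: 0.004
```

Emit:
carry_out(travel=[[0.0003, -0.003, 0], [0, -0.006, 0], [0, -0.006, 0], [0, 0, 0]], roll=[0, 0, 0, 0], grip=[-1, -1, -1, -1])

```text
clock: 4.95
position: [521.6, -51.3, 99.2]
eef_rot: [1.811, 1.57, -1.258]
wrist_force: [-7.2, 0.0, 23.4]
opening: 0.004
```

```bash
cat >> h.py <<'E'
def look(name):
    rep(); m=camera_model("wrist"); im=save("wrist",name)
    hsv=cv2.cvtColor(im,cv2.COLOR_RGB2HSV); red=((hsv[...,0]<8)|(hsv[...,0]>172))&(hsv[...,1]>150)&(hsv[...,2]>100)
    pm=proj("wrist",c2w(75,6.7,34),m); x,y=int(pm[0]),int(pm[1]); print('mark pred',pm)
    w=np.zeros_like(red); w[max(0,y-20):y+20,max(0,x-15):x+15]=1; v,u=np.nonzero(red&w)
    if len(u): M=w2c(atz("wrist",(u.mean(),v.mean()),34,m)); print('mark n',len(u),u.mean(),v.mean(),np.round(M,1))
    # black line across yellow jaw top: columns per row between yellow
    yel=(abs(hsv[...,0].astype(int)-25)<8)&(hsv[...,1]>150)&(hsv[...,2]>120)
    P=[]
    for r in range(384):
        q=np.nonzero(yel[r])[0]
        if len(q)<25: continue
        g=np.diff(q); k=g.argmax()
        if 3<g[k]<14: P.append(w2c(atz("wrist",((q[k]+q[k+1])/2,r),57,m)))
    P=np.array([p for p in P if 5<p[0]<65])
    if len(P): print('line n',len(P),np.round(np.median(P,0),2),'std',P[:,1].std(), 'diff',M[1]-np.median(P[:,1]) if len(u) else None)
    return im
E
python3 -c "
from h import *
look('w2.png')"
```

```text
clock 4.95 pos [521.6 -51.3  99.2] clamp [-35.7 -18.4  99.2] F [-7.2  0.  23.4] open 0.0
R [[0.0, 0.072, -0.997], [-0.001, -0.997, -0.072], [-1.0, 0.001, -0.0]] roll deg to align y: 180.0
mark pred [204.54863224  15.84884777]
mark n 320 202.35625 16.996875 [74.4  7.9 34. ]
line n 102 [ 34.64 -12.94  57.  ] std 0.1255352812658851 diff 20.81808029397172
```

Emit:
carry_out(travel=[[-0.0009, 0, 0], [0, -0.004, 0], [0, -0.004, 0], [0, 0, 0]], roll=[0, 0, 0, 0], grip=[-1, -1, -1, -1])

```text
clock: 5.5
position: [521.0, -43.4, 99.3]
eef_rot: [2.17, 1.57, -0.899]
wrist_force: [-3.8, 1.6, 12.5]
opening: 0.004
```

```bash
python3 -c "
from h import *
look('w3.png')"
```

```text
clock 5.5 pos [521.  -43.4  99.3] clamp [-35.7 -10.4  99.3] F [-3.8  1.6 12.5] open 0.0
R [[0.0, 0.072, -0.997], [-0.0, -0.997, -0.072], [-1.0, 0.0, -0.0]] roll deg to align y: 180.0
mark pred [219.60799209  15.93882453]
mark n 307 217.2801302931596 16.807817589576548 [74.6  7.9 34. ]
line n 102 [ 34.66 -10.77  57.  ] std 0.10655231833822638 diff 18.712825324006467
```

Emit:
carry_out(travel=[[0, -0.004, 0], [0, -0.004, 0], [0, 0, 0]], roll=[0, 0, 0], grip=[-1, -1, -1])

```text
clock: 5.92
position: [520.4, -35.1, 98.4]
eef_rot: [-2.631, 1.57, 0.583]
wrist_force: [-1.1, 1.4, 3.5]
opening: 0.007
```

```bash
python3 -c "
from h import *
look('w4.png')"
```

```text
clock 5.92 pos [520.4 -35.1  98.4] clamp [-35.8  -2.1  98.4] F [-1.1  1.4  3.5] open 0.01
R [[0.0, 0.072, -0.997], [0.0, -0.997, -0.072], [-1.0, -0.0, -0.0]] roll deg to align y: 180.0
mark pred [235.41975658  15.57158847]
mark n 304 232.93421052631578 17.11842105263158 [74.3  8.  34. ]
line n 103 [34.41 -8.75 57.  ] std 0.1075813765371829 diff 16.774843735428327
```

Emit:
carry_out(travel=[[-0.008, 0, 0], [0, 0.03, 0], [0.008, 0, 0], [0.0003, 0, 0], [0, 0, 0]], roll=[0, 0, 0, 0, 0], grip=[-1, -1, -1, -1, -1])

```text
clock: 6.6
position: [522.8, -65.6, 98.5]
eef_rot: [2.131, 1.57, -0.939]
wrist_force: [-0.8, -2.6, 7.5]
opening: 0.006
```

Emit:
carry_out(travel=[[-0.0002, -0.005, 0], [-0.0001, -0.005, 0], [0, -0.005, 0], [0, -0.005, 0], [0, 0, 0]], roll=[0, 0, 0, 0, 0], grip=[-1, -1, -1, -1, -1])

```text
clock: 7.22
position: [521.2, -44.0, 99.3]
eef_rot: [-2.406, 1.57, 0.809]
wrist_force: [-3.3, 1.3, 12.5]
opening: 0.003
```

```bash
python3 -c "
from h import *
look('w5.png')"
```

```text
clock 7.22 pos [521.2 -44.   99.3] clamp [-35.6 -11.   99.3] F [-3.3  1.3 12.5] open 0.0
R [[0.0, 0.073, -0.997], [0.0, -0.997, -0.073], [-1.0, -0.0, -0.0]] roll deg to align y: -180.0
mark pred [218.78731982  16.19075645]
mark n 323 216.45820433436532 17.4953560371517 [74.4  8.  34. ]
line n 102 [34.29 -2.28 57.  ] std 0.14262238199919192 diff 10.231123814087345
```

Emit:
carry_out(travel=[[0, -0.004, 0], [0, -0.004, 0], [-0.008, 0, 0], [0, 0.03, 0], [0.008, 0, 0]], roll=[0, 0, 0, 0, 0], grip=[-1, -1, -1, -1, -1])

```text
clock: 7.9
position: [523.0, -69.4, 98.7]
eef_rot: [2.281, 1.569, -0.792]
wrist_force: [-0.3, -0.2, 0.9]
opening: 0.008
```

Emit:
carry_out(travel=[[0.0003, 0, 0], [-0.0002, -0.005, 0], [-0.0001, -0.005, 0], [0, -0.005, 0], [0, 0, 0]], roll=[0, 0, 0, 0, 0], grip=[-1, -1, -1, -1, -1])

```text
clock: 8.52
position: [521.5, -50.6, 99.3]
eef_rot: [-1.657, 1.57, 1.558]
wrist_force: [-3.2, 1.3, 12.9]
opening: 0.008
```

```bash
python3 -c "
from h import *
im=look('w6.png')
cv2.imwrite('pics/w6b.png',cv2.resize(im[0:170,130:340,::-1],(735,595),interpolation=cv2.INTER_CUBIC))"
```

```text
clock 8.53 pos [521.5 -50.6  99.3] clamp [-35.7 -17.6  99.3] F [-3.2  1.3 12.9] open 0.01
R [[0.0, 0.074, -0.997], [0.001, -0.997, -0.074], [-1.0, -0.001, -0.0]] roll deg to align y: -179.9
mark pred [206.48490346  15.78190052]
mark n 236 203.3177966101695 14.275423728813559 [75.7  8.4 34. ]
line n 102 [34.57  4.88 57.  ] std 0.13483706539255175 diff 3.467449837589797
```

View pics/w6b.png

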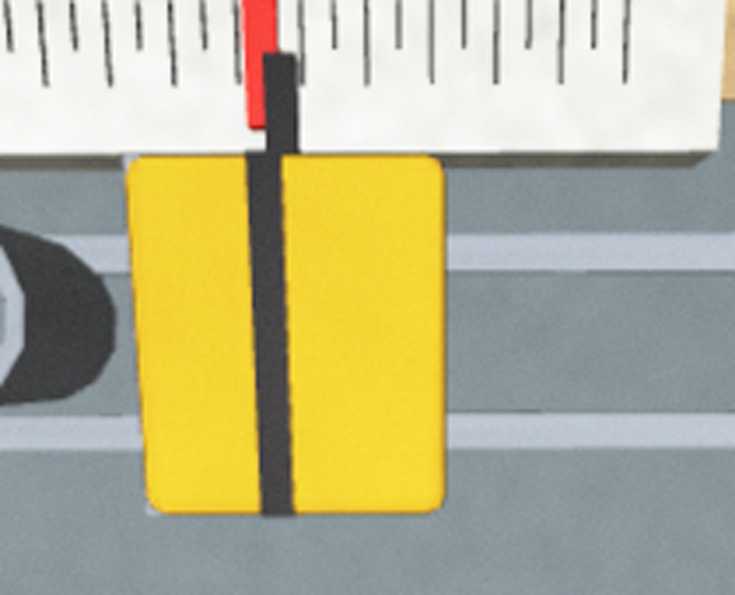

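Emit:
carry_out(travel=[[0, -0.005, 0], [0, -0.004, 0], [0, 0, 0]], roll=[0, 0, 0], grip=[-1, -1, -1])

```text
clock: 8.95
position: [520.9, -41.6, 99.2]
eef_rot: [-1.728, 1.57, 1.487]
wrist_force: [-2.2, 0.2, 11.9]
opening: 0.006
```

```bash
python3 -c "
from h import *
m=camera_model('wrist')
im=look('w7.png')
for x in (66,70,74,78,85):
  print(x,[np.round(proj('wrist',c2w(x,y,z),m)-[130,0],1)*3.5 for y,z in((8,34),(8,36))])
cv2.imwrite('pics/w7b.png',cv2.resize(im[0:170,130:340,::-1],(735,595),interpolation=cv2.INTER_CUBIC))"
```

```text
clock 8.95 pos [520.9 -41.6  99.2] clamp [-35.8  -8.7  99.2] F [-2.2  0.2 11.9] open 0.01
R [[0.0, 0.074, -0.997], [0.001, -0.997, -0.074], [-1.0, -0.001, -0.0]] roll deg to align y: -179.9
mark pred [223.35409232  15.84702334]
mark n 148 220.63513513513513 7.918918918918919 [78.8  8.1 34. ]
line n 101 [34.37  7.29 57.  ] std 0.12913901094006025 diff 0.7612401109507028
66 [array([319.55, 120.4 ]), array([318.15, 117.95])]
70 [array([318.85,  91.7 ]), array([317.8,  88.9])]
74 [array([318.15,  62.65]), array([317.1,  59.5])]
78 [array([317.8 ,  33.25]), array([316.4 ,  29.75])]
85 [array([316.75, -18.9 ]), array([315.35, -22.75])]
```

View pics/w7b.png

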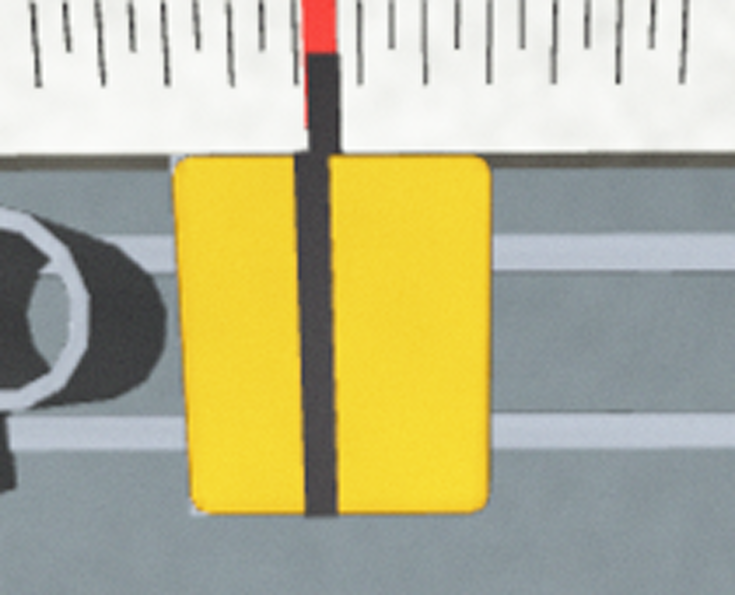

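Emit:
carry_out(travel=[[0, -0.002, 0], [0, 0, 0], [-0.01, 0, 0], [-0.03, 0, 0], [-0.03, -0.01, 0.02]], roll=[0, 0, 0, 0, 0], grip=[-1, -1, -1, -1, -1])

```text
clock: 9.62
position: [500.5, -32.3, 169.2]
eef_rot: [-2.409, 1.57, 0.805]
wrist_force: [-0.4, 0.2, 0.2]
opening: 0.009
```

Emit:
carry_out(travel=[[0, 0, 0], [0, 0, 0]], roll=[0, 0], grip=[-1, -1])

```text
clock: 9.88
position: [500.0, -32.7, 167.9]
eef_rot: [-0.305, 1.571, 2.909]
wrist_force: [0.1, 0.7, 0.1]
opening: 0.003
```

```bash
python3 -c "
from h import *
m=camera_model('wrist')
im=look('w8.png')
p=proj('wrist',c2w(70,8,36),m); x,y=int(p[0]),int(p[1])
x0,y0=max(0,x-30),max(0,y-22)
cv2.imwrite('pics/w8b.png',cv2.resize(im[y0:y0+48,x0:x0+60,::-1],None,fx=12,fy=12,interpolation=cv2.INTER_CUBIC))
for X in (66,70,74,78,82): print(X,[np.round((proj('wrist',c2w(X,Y,z),m)-[x0,y0])*12+5.5,1) for Y,z in((8,34),(8,36))])"
```

```text
clock 9.88 pos [500.  -32.7 167.9] clamp [-55.9   1.8 167.9] F [0.1 0.7 0.1] open 0.0
R [[-0.0, 0.072, -0.997], [0.0, -0.997, -0.072], [-1.0, -0.0, 0.0]] roll deg to align y: 180.0
mark pred [245.43212698   8.06331574]
mark n 47 243.4468085106383 3.425531914893617 [77.9  8.1 34. ]
line n 77 [33.7  7.9 57. ] std 0.23643701420834443 diff 0.18600286095260365
66 [array([373.6, 270.2]), array([372.7, 262.5])]
70 [array([373.2, 195.9]), array([372.2, 187.6])]
74 [array([372.7, 121.1]), array([371.8, 112.1])]
78 [array([372.3,  45.5]), array([371.4,  35.9])]
82 [array([371.9, -30.7]), array([371., -41.])]
```

View pics/w8b.png

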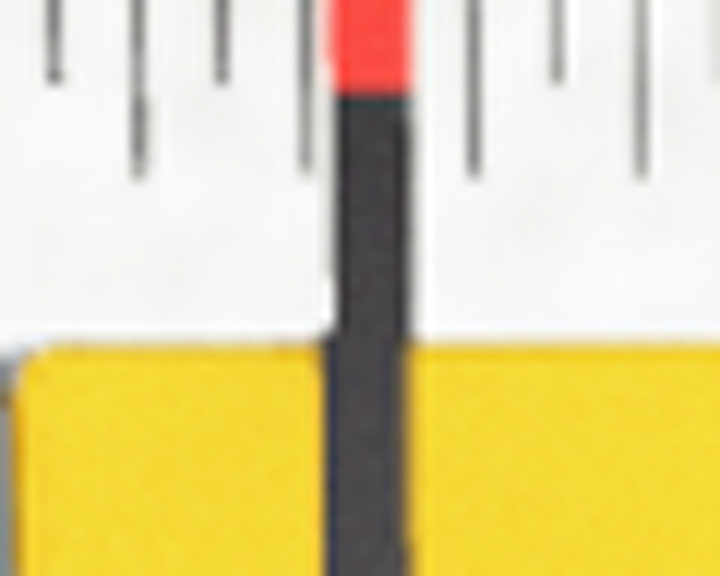

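Emit:
carry_out(travel=[[0, -0.045, 0.02], [0, -0.048, 0.019], [0.04, 0, 0], [0.039, 0, 0], [0, 0, 0]], roll=[0, 0, 0, 0, 0], grip=[-1, -1, -1, -1, -1])

```text
clock: 10.55
position: [452.1, 56.8, 86.7]
eef_rot: [0.077, 1.564, -2.992]
wrist_force: [-0.5, 0.1, -0.1]
opening: 0.006
```

Emit:
carry_out(travel=[[0, 0, -0.01], [0, 0, -0.01], [0, 0, -0.01], [0, 0, -0.01], [0, 0, -0.01]], roll=[0, 0, 0, 0, 0], grip=[-1, -1, -1, -1, -1])

```text
clock: 11.18
position: [505.4, 60.8, 89.6]
eef_rot: [-2.984, 1.57, 0.229]
wrist_force: [-0.5, 1.1, 1.4]
opening: 0.006
```

Emit:
carry_out(travel=[[0, 0, -0.008], [0, 0, -0.006], [0, 0, -0.004], [0, 0, 0]], roll=[0, 0, 0, 0], grip=[-1, -1, -1, -1])

```text
clock: 11.68
position: [522.4, 62.0, 89.2]
eef_rot: [2.381, 1.571, -0.689]
wrist_force: [-0.5, -0.2, -0.2]
opening: 0.003
```

```bash
python3 -c "
from h import *
rep()
save('side','s1.png')
for r in silhouettes('lock_tip','side')[:1]: print(r['conf'],r['location'],w2c(atz('side',r['location'],87)))"
```

```text
clock 11.68 pos [522.4  62.   89.2] clamp [-26.7  94.5  89.2] F [-0.5 -0.2 -0.2] open 0.0
R [[0.0, 0.072, -0.997], [-0.0, -0.997, -0.072], [-1.0, 0.0, -0.0]] roll deg to align y: 180.0
```

Not at the stop yet (no force). Push on in small steps.

Emit:
carry_out(travel=[[0, 0, -0.002], [0, 0, -0.002], [0, 0, 0]], roll=[0, 0, 0], grip=[-1, -1, -1])

```text
clock: 12.15
position: [525.9, 62.2, 89.1]
eef_rot: [0.12, 1.57, -2.95]
wrist_force: [-3.0, 0.4, -0.9]
opening: 0.004
```

Emit:
carry_out(travel=[[0, 0, -0.002], [0, 0, 0]], roll=[0, 0], grip=[-1, -1])

```text
clock: 12.4
position: [526.1, 62.2, 88.9]
eef_rot: [0.134, 1.566, -2.936]
wrist_force: [-7.2, -0.1, 3.2]
opening: 0.005
```

Emit:
carry_out(travel=[[0, 0, -0.001], [0, 0, 0], [0, 0, 0.04], [0, 0, 0.04], [-0.06, 0, 0]], roll=[0, 0, 0, 0, 0], grip=[-1, -1, -1, -1, -1])

```text
clock: 13.02
position: [444.1, 55.7, 147.0]
eef_rot: [0.132, 1.561, -2.937]
wrist_force: [1.5, -0.0, 0.7]
opening: 0.002
```

Emit:
carry_out(travel=[[-0.06, 0.03, 0], [-0.04, 0.03, 0], [0, 0, 0], [0, 0, 0]], roll=[0, 0, 0, 0], grip=[-1, -1, -1, -1])

```text
clock: 13.52
position: [453.6, -0.7, 244.9]
eef_rot: [-2.829, 1.57, 0.384]
wrist_force: [0.2, -0.6, 0.1]
opening: 0.001
```

```bash
python3 -c "
from h import *
m=camera_model('wrist')
im=look('w9.png')
for p in ((-1.2,95,87),(-58.8,95,87)): print(proj('wrist',c2w(*p),m)*1.5)
for r in silhouettes('lock_tip','wrist')[:2]: print(r['conf'],r['location'],w2c(atz('wrist',r['location'],87,m)))
cv2.imwrite('pics/w9b.png',cv2.resize(im[:,:,::-1],(768,576),interpolation=cv2.INTER_CUBIC))"
```

```text
clock 13.53 pos [453.6  -0.7 244.9] clamp [-99.9  37.  244.9] F [ 0.2 -0.6  0.1] open 0.0
R [[0.0, 0.072, -0.997], [0.0, -0.997, -0.072], [-1.0, -0.0, -0.0]] roll deg to align y: 180.0
mark pred [286.51080991 -23.45927559]
line n 54 [29.9   7.85 57.  ] std 0.19953712307784688 diff None
[269.88129897  91.38907386]
[275.62554634 200.69746015]
0.82 [181.7, 68.4] [-6.82317856 93.88376592 87.        ]
```

View pics/w9b.png

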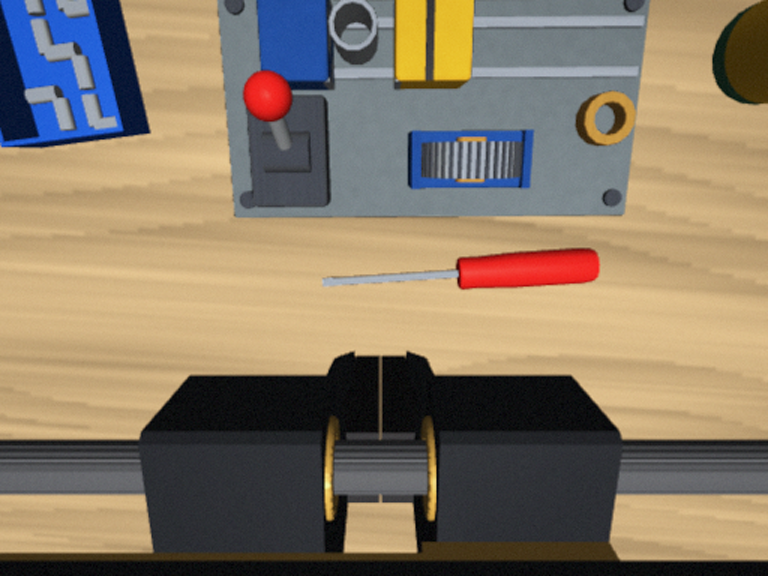

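```bash
python3 -c "
from h import *
from numpy import *
for c,init in (('side','pics/side0.png'),('top','pics/top0.png')):
  b=save(c,c+'9.png'); a=cv2.imread(init)[:,:,::-1]
  for n,im in(('a',a),('b',b)):
    m=camera_model(c); h=cv2.cvtColor(ascontiguousarray(im),cv2.COLOR_RGB2HSV); red=((h[...,0]<8)|(h[...,0]>172))&(h[...,1]>150)&(h[...,2]>80)
    p=proj(c,c2w(-58.8 if n=='a' else -1.2,95,87),m); w=zeros_like(red); x,y=p.astype(int); w[y-11:y+12,x-11:x+12]=1
    v,u=nonzero(red&w); print(c,n,len(u),round(p,1),u.mean(),v.mean(),round(w2c(atz(c,(u.mean(),v.mean()),87,m)),1))
"
```

```text
side a 115 [300.7 240.8] 302.0521739130435 242.2608695652174 [-61.2  98.7  87. ]Traceback (most recent call last):
  File "<string>", line 7, in <module>
    m=camera_model(c); h=cv2.cvtColor(ascontiguousarray(im),cv2.COLOR_RGB2HSV); red=((h[...,0]<8)|(h[...,0]>172))&(h[...,1]>150)&(h[...,2]>80)
                         ~~~~~~~~~~~~^^^^^^^^^^^^^^^^^^^^^^^^^^^^^^^^^^^^^^^^^
cv2.error: OpenCV(4.12.0) :-1: error: (-5:Bad argument) in function 'cvtColor'
> Overload resolution failed:
>  - src data type = object is not supported
>  - Expected Ptr<cv::UMat> for argument 'src'
```

```bash
rm -f side9.png.npy top9.png.npy; python3 -c "
from h import *
for c,init in (('side','pics/side0.png'),('top','pics/top0.png')):
  b=save(c,c+'9.png'); a=cv2.imread(init)[:,:,::-1]
  for n,im in(('a',a),('b',b)):
    m=camera_model(c); h=cv2.cvtColor(np.ascontiguousarray(im),cv2.COLOR_RGB2HSV); red=((h[...,0]<8)|(h[...,0]>172))&(h[...,1]>150)&(h[...,2]>80)
    p=proj(c,c2w(-58.8 if n=='a' else -1.2,95,87),m); w=np.zeros_like(red); x,y=p.astype(int); w[y-11:y+12,x-11:x+12]=1
    v,u=np.nonzero(red&w); print(c,n,len(u),np.round(p,1),u.mean(),v.mean(),np.round(w2c(atz(c,(u.mean(),v.mean()),87,m)),1))
"
```

```text
side a 115 [300.7 240.8] 302.0521739130435 242.2608695652174 [-61.2  98.7  87. ]
side b 114 [272.3 240.4] 273.5438596491228 242.2719298245614 [-3.6 99.6 87. ]
top a 61 [230.8 231.7] 230.21311475409837 231.8360655737705 [-59.2  96.8  87. ]
top b 58 [229.9 211.9] 229.1206896551724 212.29310344827587 [-2.3 97.4 87. ]
```

```bash
python3 -c "
from station import *
print(hand_in())"
```

```text
the job is handed in; nothing more can be done
None
```

The tube clamp is set and the job is handed in. I closed the jaw with three rolling strokes of a fingertip on the wheel, then pushed the lock lever over to its stop. I pulled clear before handing in, at about 14 s of the 72 s allowed.

- **Pointer on the mark:** The close-up before locking showed the pointer lined up with the red mark, by eye within about 0.1 mm. The numeric estimate was less exact, giving 0.2 mm. After locking, the jaw line measured 7.85 mm against 7.90 mm before, so the jaw had not moved. The mark itself was outside the wrist camera's view in that last look.
- **Lever:** The push force rose to 7 N at the stop, against about 1 N to move the lever. The knob had moved 57.6 mm in the side view and 56.9 mm in the top view, where a full swing is 57.5 mm. The absolute knob position read 1 to 2.5 mm short of full over. The readings before the push were off in the same direction by a similar amount, so I put this down to calibration.
- **Press force:** One early stroke pressed the wheel with about 23 N, above the 4 to 15 N driving range. I eased off after that, and later readings on the wheel were mostly around 12 N.
- **Loose things:** The tube, collar, screwdriver, tin and tray looked undisturbed in the last wrist picture. I did not inspect the wrench or the mug again.

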